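# Lean the tall mirror against the tiled upstand

## Robot

A 6-joint arm with a two-finger parallel gripper is mounted at the origin on the work surface. World frame = base frame: x ahead of the robot, y to its left, z up, the work surface at z = 0. Lengths are in m, angles in degrees, forces in N, time in s.
With the tool pointing down it reaches from about 0.35 to 0.875 m from the base axis. Payload 4.2 kg.
Tool frame: the origin (TCP) lies on the centre line of the jaws, within the pads' length; the fingertips stand 11 mm ahead of it and the grasp point (between the pads) lies 8 mm behind it; z points along the fingers, y is the line along which they close (so a half turn about z gives the same grasp; the last joint's range is limited). The gripper opens to 87 mm and grips with 3 to 60 N. Pads are 19 mm wide; open, the fingers measure 117 mm over their backs; the gripper's body (75 mm by 190 mm) begins 51 mm behind the grasp point.
Start: joints at [-49.355, 22.042, 0.453, 0, -68.411, -14.817], TCP at [0.272, -0.563, 0.234] pointing down, gripper open.
Joint ranges: [-179.83, 179.83], [-69.29, 118.12], [-61.27, 80.66], [-181.25, 117.63], [-171.15, -9.14], [-177.46, 177.46]. Speed limits (degrees/s): [159.86, 159.86, 180, 180, 180, 180].

## Interface

Orientations are given as a 3x3 rotation matrix whose columns are the frame's x, y, z axes.
In Python, from station import r gives the robot as it stands.
- The arm moves only by the tool servo_tool, never from a script. Its argument "commands" is a list that holds one entry, the list of rows, each a list of 7 numbers: the closure, from 0 (fully open) to 1 (shut), then the shift along the tool's x, y, z in mm, then the turn, a rotation vector about the tool's x, y, z in rad. In form: [[[claw, x, y, z, ax, ay, az], ...]]. A call has exactly 5 rows; each row is the pose to reach, as a shift and turn from the pose commanded when the call began, along the tool's axes at that moment; what a row does not reach only later rows make up. A row lasts 1/10 s, in which the tool goes at most 50 mm and 8.59 degrees, less where a joint would pass 70% of its speed; a pose out of reach is approached as far as the arm can. A call with a gripper value outside its range is refused whole. The fingers move at their own pace and stop on an object; the grip force is fixed at half the most. Time passes only in rows, so rows that repeat a pose let the fingers close, or fill a call up. It gives the time, the measured TCP pose, the force, the opening and the grip force at its end, in the units of the state.
- r.sense(): the state, without advancing time (a new reading comes with each control period).
- r.capture(name): name is "side" or "top"; returns a dict with "pixels" (420x560x3 uint8, red, green, blue), "camera_matrix" (3x3 intrinsics, pixels), "R" (3x3) and "t" (3): a world point X has camera coordinates R X + t. Camera axes: x right, y down, z forward; pixel columns grow to the right and rows downward; lengths in m; the calibration is good to about 2 mm. A picture is of the moment at which its call begins. There is no depth.
- r.finish_job(): hands the job in; it is judged then, once.
The state is a dict: "time_s": time; "joints": joint angles; "joint_velocities": joint speeds; "effort": joint torques, N m; "tcp_pos": TCP position; "ee_rot": TCP orientation; "wrist_force": force on the tool from outside, world axes, zero at the start; "moment": the same for the moment, N m; "gripper_width": opening from 0.0 (shut) to 1.0 (fully open); "gripper_force": force on a finger pad.
Only numpy, scipy, OpenCV 4.12 (cv2) and the standard library are available. Lean on these libraries where they do the work, as an engineer would, in place of code of your own. Each camera call takes 0.05 s, during which the arm holds its last target. There are 200 camera calls.

## Task

Take the taller of the two framed mirrors out of the wooden rack, set it down gently and leave it leaning back a little against the low tiled upstand, in the middle of the gap between the steel tumbler and the glass jar, square to the upstand, tall way up, with its glass facing out into the room. Leave the tumbler and the jar where they stand.

Things in the scene. Friction and masses are not known exactly. Their poses are not given: they have to be found in the camera images.
- mirror: Taller mirror: flat plate in white frame, 10 mm thick (x), 90 wide (y), 150 tall (z), 0.22 kg. Origin: centre of underside; z up the plate, glass on the -x face. Starts upright, loose in one of two slots of a fixed wooden rack, glass roughly to the robot, foot 6 mm above the ledge; slot walls 25 mm high. The other slot, 70 mm in front or behind, holds a like mirror only 95 mm tall that stays.
- upstand: Fixed straight tiled low wall, 80 mm high, 30 thick, 560 long; flat upright front, square top edge. Origin: on the front face at ledge level (z = 0), in the middle (within 5 mm) of the gap between tumbler and jar; x points into the wall, y along it, z up. Its front looks roughly to the robot. A plastic pocket is clipped on its -y end, 220 mm or more from the origin.
- tumbler: A steel tumbler, 74 mm across, 100 mm high, loose, origin at the centre of its base. It stands about 60 mm in front of the upstand's face, about 130 mm along the wall to one side of the upstand's origin.
- jar: A closed glass jar with steel cap, 72 mm across, 90 mm high, loose, origin at the centre of its base. It stands about 60 mm in front of the upstand's face, about 130 mm along the wall on the other side from the tumbler.
There are look-alikes about, which are no part of the job. Leave any pink or purple look-alike of the mirror alone.

How it is judged (in metres and radians):
On the way:
1. the tall mirror is lifted clear of the rack (height (world z) of mirror above 0.035 m), for 0.1 s.
At the end, for the whole second after the job is handed in: The tall mirror stands on the ledge on its short side, glass outwards, resting back against the upstand 5 to 33 degrees from upright, within 30 mm of the middle of the gap between tumbler and jar, square to the upstand within 12 degrees, at rest and released (angle between mirror's own x axis and vertical between 1.66 and 2.15 rad and angle between mirror's own z axis and vertical below 0.6 rad and contact force between mirror and upstand above 0.03 N and height (world z) of mirror below 0.012 m and x of mirror in the frame of upstand between -0.075 and 0 m and y of mirror in the frame of upstand between -0.03 and 0.03 m and angle between the y axis of mirror and the y axis of upstand, either way round below 0.21 rad and linear speed of mirror below 0.02 m/s and angular speed of mirror below 0.1 rad/s); the robot touches nothing.
It fails at once if the tumbler is shifted more than 20 mm or tipped over (distance of tumbler from where it was at the start of the episode above 0.02 m or angle between tumbler's own z axis and vertical above 0.5 rad).
It fails at once if the jar is shifted more than 20 mm or tipped over (distance of jar from where it was at the start of the episode above 0.02 m or angle between jar's own z axis and vertical above 0.5 rad).
It fails at once if the mirror is dropped or slammed onto the ledge (faster than 0.5 m/s within 20 mm of it) (height (world z) of mirror below 0.02 m and linear speed of mirror above 0.5 m/s).
It also fails if it takes over 32 s, if anything falls off the work surface, if the arm or the gripper's body presses on something with over 40 N, if the wrist force passes 120 N, or if a joint passes its speed limit or range.

## Working session

There is one attempt and no reset: what is moved stays moved. The work goes in short steps, Python scripts to look and compute and a tool call to move; the robot and the scene stay as the last step left them, time stands still between calls to the robot, and variables do not carry over. Pictures are saved under pics/ and viewed, at most 10 in all, crops included, and the job is handed in when it is done.

Besides the shell and the picture viewer there is one more tool, called after "Emit:" as name([rows], argument=value, ...), one row to a line, values as JSON. servo_tool: Moves the arm, as the interface text tells. Its arguments: {"type":"object","properties":{"commands":{"type":"array","items":{"type":"array","items":{"type":"array","items":{"type":"number"}}}}},"required":["commands"]}

```bash
mkdir -p pics
cat > h.py <<'E'
import numpy as np, cv2
from station import r
def cap(n,f):
    c=r.capture(n); np.savez('pics/'+f+'.npz',**c); cv2.imwrite('pics/'+f+'.png',c['pixels'][:,:,::-1]); return c
def ray(c,u,v):
    d=c['R'].T@np.linalg.inv(c['camera_matrix'])@np.array([u,v,1.]); return -c['R'].T@c['t'],d
def onz(c,u,v,z):
    o,d=ray(c,u,v); return o+d*(z-o[2])/d[2]
def tri(c1,p1,c2,p2):
    o,d=ray(c1,*p1);q,e=ray(c2,*p2)
    s=np.linalg.lstsq(np.c_[d,-e],q-o,rcond=None)[0]; a=o+d*s[0];b=q+e*s[1]; return (a+b)/2,np.linalg.norm(a-b)
def proj(c,X):
    p=c['camera_matrix']@(c['R']@np.array(X)+c['t']); return p[:2]/p[2]
def load(f): return dict(np.load('pics/'+f+'.npz'))
E
python3 - <<'E'
from h import *
for n in('top','side'):
    c=cap(n,n+'0'); print(n,-c['R'].T@c['t'],c['R'][2])
s=r.sense();print(s['tcp_pos'],s['ee_rot'],s['time_s'])
E
```

```text
top [0.34270515 0.03458986 0.99885166] [ 0.12112771 -0.01284813 -0.99255378]
side [0.39253408 0.64993026 0.61818449] [ 0.09633891 -0.73703876 -0.66894894]
[ 0.27208231 -0.56210549  0.23259181] [[-9.00189125e-01 -4.35498181e-01 -9.34528108e-04]
 [-4.35499171e-01  9.00187547e-01  1.68892233e-03]
 [ 1.05727960e-04  1.92733573e-03 -9.99998137e-01]] 0.1
```

View pics/top0.png

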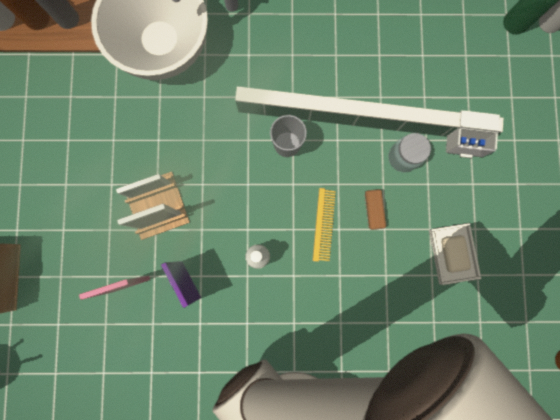

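View pics/side0.png

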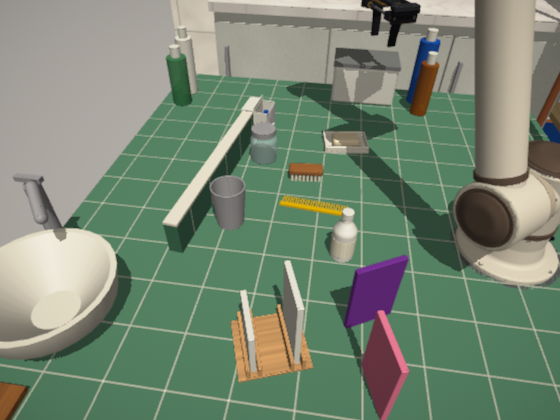

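Top view: the rack is at about (155,205), with white mirrors at (140,185) and (148,215). The purple and pink look-alikes are at (180,285) and (105,290). The upstand runs from (238,95) to (500,123), the tumbler is at (289,135) and the jar at (410,150).
Side view: the white plates are at (249,335), short, and (293,315), tall. The near-robot white one at (293,315) fits "taller". I'll confirm it in an enlarged crop.

Run:
```python
from h import *
t=load('top0')['pixels'][160:250,100:220,::-1];s=load('side0')['pixels'][250:390,220:330,::-1]
a=cv2.resize(t,None,fx=3.6,fy=3.6,interpolation=2);b=cv2.resize(s,None,fx=3.2,fy=3.2,interpolation=2)
o=np.zeros((460,800,3),np.uint8);o[:a.shape[0],:a.shape[1]]=a;o[:b.shape[0],440:440+b.shape[1]]=b
cv2.imwrite('pics/crop0.png',o)
t2=load('top0')['pixels'][70:190,220:520,::-1]
cv2.imwrite('pics/crop1.png',cv2.resize(t2,None,fx=2.6,fy=2.6,interpolation=2))
```

```text
(no output)
```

View pics/crop0.png

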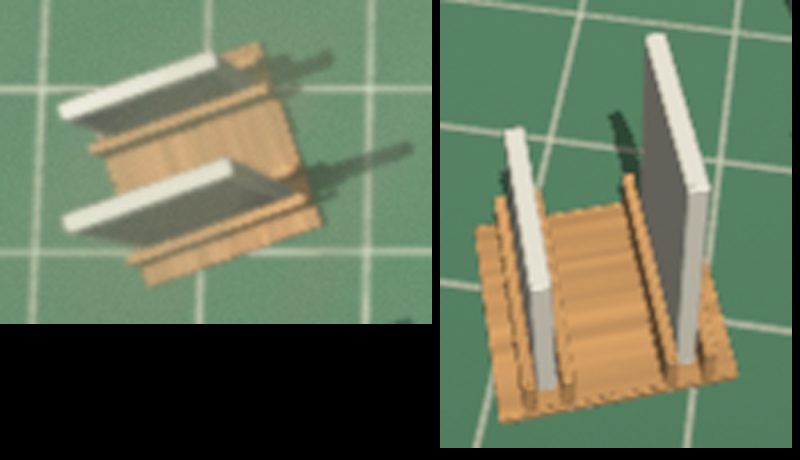

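View pics/crop1.png

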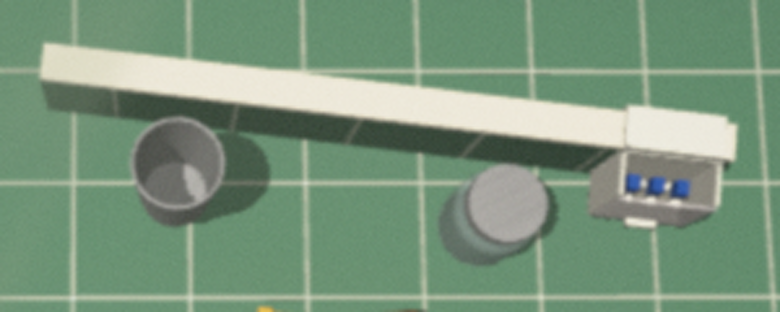

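The crop confirms it: the plate nearer the robot is clearly taller, with its top edge at top (118,222)–(164,207) and side (287,262)–(301,308). It is white, in the right-hand slot. Next I compute poses.

Run:
```python
from h import *
np.set_printoptions(precision=4,suppress=True)
T=load('top0');S=load('side0')
c0=lambda u,v:(100+u/3.6-.4,160+v/3.6-.4)
c1=lambda u,v:(220+u/2.6-.3,70+v/2.6-.3)
cs=lambda u,v:(220+(u-440)/3.2-.3,250+v/3.2-.3)
L=onz(T,*c0(66,224),.156);R=onz(T,*c0(232,168),.156)
print('mir L,R',L,R,np.linalg.norm(L-R),np.degrees(np.arctan2(*(L-R)[1::-1])))
print('tri', tri(T,c0(66,224),S,cs(700,186)),tri(T,c0(232,168),S,cs(656,38)))
print('bottom near end side', onz(S,*cs(684,362),.006))
a=onz(T,*c1(41,80),.08);b=onz(T,*c1(620,150),.08)
print('front edge',a,b)
tu=onz(T,*c1(179,163),.1);ja=onz(T,*c1(508,204),.09)
y=(a-b)/np.linalg.norm(a-b);x=np.array([y[1],-y[0],0]);
m=(tu+ja)/2
o=a+y*((m-a)@y);o[2]=0
print('tum',tu,'jar',ja,'ydir',y,'x',x,'yaw',np.degrees(np.arctan2(x[1],x[0])))
print('origin',o,[( (p-o)@x,(p-o)@y) for p in(tu,ja)])
s=r.sense();print(s['tcp_pos'],np.degrees(np.arctan2(s['ee_rot'][1][1],s['ee_rot'][0][1])),s['gripper_width'],s['time_s'])
```

```text
mir L,R [0.4048 0.3284 0.156 ] [0.4334 0.2446 0.156 ] 0.08857741721556271 108.8590463418368
tri (array([0.4047, 0.328 , 0.157 ]), np.float64(6.629923300737373e-05)) (array([0.434 , 0.2453, 0.153 ]), np.float64(0.0006403411356005336))
bottom near end side [0.4054 0.3283 0.006 ]
front edge [0.6627 0.1216 0.08  ] [ 0.6052 -0.3413  0.08  ]
tum [0.5891 0.0119 0.1   ] jar [ 0.5588 -0.2466  0.09  ] ydir [0.1232 0.9924 0.    ] x [ 0.9924 -0.1232  0.    ] yaw -7.077073855011977
origin [ 0.6321 -0.1246  0.    ] [(np.float64(-0.05955261524307525), np.float64(0.13014973946660033)), (np.float64(-0.057749129418871344), np.float64(-0.13014973946660033))]
[ 0.2721 -0.5621  0.2326] 115.81704963891548 1.002142017745851 0.1
```

```bash
cat >> h.py <<'E'
from scipy.spatial.transform import Rotation as Ro
np.set_printoptions(precision=4,suppress=True)
YU=np.array([.1232,.9924,0]);XU=np.array([.9924,-.1232,0]);OU=np.array([.6321,-.1246,0])
def Rd(phi,th=0):
    f=np.radians(phi);y=np.array([np.cos(f),np.sin(f),0]);z=np.array([0,0,-1.])
    return Ro.from_rotvec(np.radians(th)*YU).as_matrix()@np.c_[np.cross(y,z),y,z]
def step(p0,R0,p,R):
    print('shift mm',np.round(R0.T@(np.array(p)-p0)*1e3,1),'rot',np.round(Ro.from_matrix(R0.T@R).as_rotvec(),3)); return np.array(p),R
E
python3 - <<'E'
from h import *
s=r.sense();p,R=np.array(s['tcp_pos']),np.array(s['ee_rot'])
p,R=step(p,R,(.385,-.39,.25),Rd(137))
p,R=step(p,R,(.5,-.2,.25),Rd(157))
p,R=step(p,R,(.48,.05,.25),Rd(178))
p,R=step(p,R,(.419,.287,.25),Rd(198.9))
E
```

```text
shift mm [-176.6  105.8  -17.2] rot [ 0.002  0.    -0.37 ]
shift mm [-217.4   45.5    0. ] rot [ 0.     0.    -0.349]
shift mm [-222.3  116.1    0. ] rot [ 0.     0.    -0.367]
shift mm [-234.7   69.2    0. ] rot [ 0.     0.    -0.365]
```

Emit:
servo_tool([
  [[0,-35,21,-3,0,0,-0.074],[0,-71,42,-7,0,0,-0.148],[0,-106,63,-10,0,0,-0.222],[0,-141,85,-14,0,0,-0.296],[0,-177,106,-17,0.002,0,-0.37]],
])

```text
time_s: 0.6
tcp_pos: [0.3859, -0.3884, 0.2504]
ee_rot: [[-0.68, -0.733, 0.001], [-0.734, 0.68, -0.001], [0.0, -0.001, -1.0]]
wrist_force: [0.6, 0.1, 0.4]
gripper_width: 0.999
gripper_force: 0.0
```

Emit:
servo_tool([
  [[0,-43,9,0,0,0,-0.07],[0,-87,18,0,0,0,-0.14],[0,-130,27,0,0,0,-0.21],[0,-174,36,0,0,0,-0.28],[0,-217,45,0,0,0,-0.349]],
])

```text
time_s: 1.1
tcp_pos: [0.5009, -0.1987, 0.2501]
ee_rot: [[-0.388, -0.922, 0.001], [-0.922, 0.388, -0.001], [0.001, -0.001, -1.0]]
wrist_force: [1.0, -0.6, -0.1]
gripper_width: 1.005
gripper_force: 0.0
```

Emit:
servo_tool([
  [[0,-44,23,0,0,0,-0.073],[0,-89,46,0,0,0,-0.147],[0,-133,70,0,0,0,-0.22],[0,-178,93,0,0,0,-0.294],[0,-222,116,0,0,0,-0.367]],
])

```text
time_s: 1.6
tcp_pos: [0.4796, 0.0501, 0.2498]
ee_rot: [[-0.031, -1.0, 0.001], [-1.0, 0.031, -0.002], [0.002, -0.001, -1.0]]
wrist_force: [0.0, 0.3, 0.3]
gripper_width: 1.003
gripper_force: 0.0
```

Emit:
servo_tool([
  [[0,-48,14,0,0,0,-0.073],[0,-95,28,0,0,0,-0.147],[0,-143,42,0,0,0,-0.22],[0,-190,56,0,0,0,-0.294],[0,-235,69,0,0,0,-0.365]],
])

```text
time_s: 2.1
tcp_pos: [0.4182, 0.2873, 0.2493]
ee_rot: [[0.328, -0.945, 0.001], [-0.945, -0.328, -0.002], [0.002, -0.0, -1.0]]
wrist_force: [1.1, -0.2, 0.5]
gripper_width: 1.0
gripper_force: 0.0
```

Run:
```python
from h import *
cap('side','side1');cap('top','top1')
s=r.sense();p,R=np.array(s['tcp_pos']),np.array(s['ee_rot']);print(s['time_s'],p,s['joints'])
step(p,R,(.419,.287,.14),Rd(198.9))
```

```text
2.2 [0.4182 0.2898 0.2489] [ 53.0811  10.0008 -14.1803   0.1002 -65.8322 -33.7585]
shift mm [  2.8   0.3 108.9] rot [-0.001 -0.001  0.008]
```

View pics/side1.png

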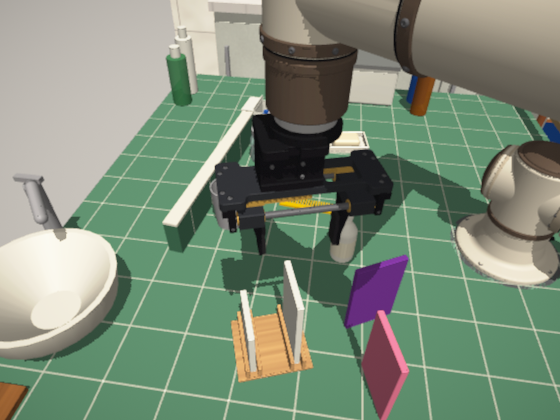

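The side view shows the jaws straddling the tall mirror: fingertips at (262,245) and (338,240), mirror top at (292,268). Next I descend and close.

Emit:
servo_tool([
  [[0,1,0,25,0,0,0.004],[0,2,0,50,0,0,0.008],[0,3,0,75,0,0,0.008],[0,3,0,95,0,0,0.008],[0,3,0,109,0,0,0.008]],
])

```text
time_s: 2.7
tcp_pos: [0.4198, 0.2811, 0.1387]
ee_rot: [[0.316, -0.949, -0.001], [-0.949, -0.316, -0.004], [0.003, 0.002, -1.0]]
wrist_force: [-0.4, 0.2, 0.0]
gripper_width: 0.995
gripper_force: 0.0
```

Emit:
servo_tool([
  [[0.3,0,0,0,0,0,0],[0.6,0,0,0,0,0,0],[0.8,0,0,0,0,0,0],[0.9,0,0,0,0,0,0],[1,0,0,0,0,0,0]],
])

```text
time_s: 3.2
tcp_pos: [0.4207, 0.2827, 0.1412]
ee_rot: [[0.317, -0.948, 0.002], [-0.948, -0.317, -0.0], [0.001, -0.002, -1.0]]
wrist_force: [0.2, 0.4, 0.0]
gripper_width: 0.628
gripper_force: 0.0
```

Emit:
servo_tool([
  [[1,0,0,0,0,0,0],[1,0,0,0,0,0,0],[1,0,0,0,0,0,0],[1,0,0,0,0,0,0],[1,0,0,-2,0,0,0]],
])

```text
time_s: 3.7
tcp_pos: [0.4203, 0.2823, 0.1423]
ee_rot: [[0.317, -0.948, 0.001], [-0.948, -0.317, -0.002], [0.002, 0.0, -1.0]]
wrist_force: [0.6, 0.1, -0.1]
gripper_width: 0.174
gripper_force: 0.0
```

Emit:
servo_tool([
  [[1,0,0,0,0,0,0],[1,0,0,0,0,0,0],[1,0,0,0,0,0,0],[1,0,0,0,0,0,0],[1,0,0,0,0,0,0]],
])

```text
time_s: 4.2
tcp_pos: [0.4208, 0.2827, 0.1428]
ee_rot: [[0.318, -0.948, 0.002], [-0.948, -0.318, -0.001], [0.002, -0.001, -1.0]]
wrist_force: [0.7, 0.8, 2.3]
gripper_width: 0.116
gripper_force: 29.9
```

Emit:
servo_tool([
  [[1,0,0,-10,0,0,0],[1,0,0,-30,0,0,0],[1,0,0,-60,0,0,0],[1,0,0,-100,0,0,0],[1,0,0,-130,0,0,0]],
])

```text
time_s: 4.7
tcp_pos: [0.4199, 0.2823, 0.2745]
ee_rot: [[0.317, -0.948, 0.001], [-0.948, -0.317, -0.002], [0.002, -0.0, -1.0]]
wrist_force: [1.1, 0.6, -1.5]
gripper_width: 0.109
gripper_force: 29.9
```

Run:
```python
from h import *
cap('side','side2')
s=r.sense();p,R=np.array(s['tcp_pos']),np.array(s['ee_rot']);print(s['time_s'],p,s['gripper_width'],s['gripper_force'])
TH=15
# mirror in tool (from grasp): foot centre
g=np.array([.4203,.2823,.1403]);Rg=R
f=Rg.T@(np.array([.4191,.2865,.006])-g); print('foot in tool',f)
xm=np.array([np.cos(np.radians(18.9)),np.sin(np.radians(18.9)),0])
RT=Rd(172.9,TH)
tgt=OU+XU*-.032+np.array([0,0,.006])  # foot pos
pT=tgt-RT@f; pA=pT+np.array([0,0,.12])
print('pT',pT)
a,b=step(p,R,(p+pA)/2+[.05,0,.01],Rd(186,0))
a,b=step(a,b,pA,RT)
```

```text
4.75 [0.4221 0.2838 0.28  ] 0.10984983923483822 29.93903280934319
foot in tool [-0.0042  0.0011  0.1343]
pT [ 0.6354 -0.1292  0.1354]
shift mm [245.6 -82.8   2.7] rot [-0.01   0.002  0.219]
shift mm [211.3 -34.8  22.3] rot [-0.261 -0.03   0.227]
```

View pics/side2.png

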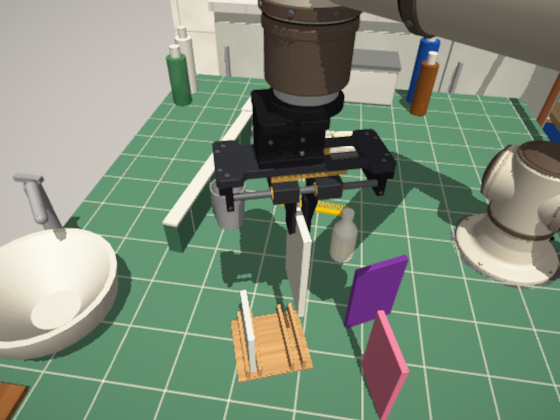

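The side view shows the mirror held, with its foot clear at (302,312); the short one stays in the rack at (249,335). Next I carry it across.

Emit:
servo_tool([
  [[1,15,-5,0,0,0,0],[1,40,-13,0,0,0,0],[1,70,-23,0,0,0,0],[1,100,-33,0,0,0,0],[1,123,-41,1,0,0,0]],
])

```text
time_s: 5.25
tcp_pos: [0.4981, 0.1775, 0.2713]
ee_rot: [[0.317, -0.949, -0.001], [-0.949, -0.316, -0.002], [0.002, 0.002, -1.0]]
wrist_force: [-0.1, 0.4, -2.5]
gripper_width: 0.11
gripper_force: 29.9
```

Emit:
servo_tool([
  [[1,25,-8,0,-0.002,0,0.044],[1,50,-17,0,-0.004,0,0.088],[1,75,-25,1,-0.006,0,0.13],[1,100,-34,1,-0.008,0,0.176],[1,123,-42,1,-0.01,0.002,0.219]],
])

```text
time_s: 5.75
tcp_pos: [0.5768, 0.0746, 0.2702]
ee_rot: [[0.101, -0.995, -0.011], [-0.995, -0.101, -0.006], [0.005, 0.012, -1.0]]
wrist_force: [0.9, 1.1, -2.0]
gripper_width: 0.115
gripper_force: 29.9
```

Emit:
servo_tool([
  [[1,21,-3,0,0,0,0],[1,42,-7,0,0,0,0],[1,63,-10,0,0,0,0],[1,84,-14,0,0,0,0],[1,105,-17,0,0,0,0]],
])

```text
time_s: 6.25
tcp_pos: [0.6042, -0.0276, 0.2705]
ee_rot: [[0.103, -0.995, -0.011], [-0.995, -0.103, -0.005], [0.004, 0.012, -1.0]]
wrist_force: [0.4, 0.6, -2.0]
gripper_width: 0.114
gripper_force: 29.9
```

Emit:
servo_tool([
  [[1,25,-3,0,-0.05,-0.006,0.045],[1,50,-7,0,-0.104,-0.012,0.09],[1,75,-11,0,-0.157,-0.018,0.136],[1,95,-15,0,-0.21,-0.024,0.182],[1,106,-17,0,-0.261,-0.03,0.227]],
])

```text
time_s: 6.75
tcp_pos: [0.6326, -0.1319, 0.2707]
ee_rot: [[-0.128, -0.955, -0.269], [-0.992, 0.125, 0.028], [0.006, 0.271, -0.963]]
wrist_force: [-0.8, 1.1, -2.1]
gripper_width: 0.115
gripper_force: 29.9
```

```bash
python3 - <<'E'
from h import *
cap('side','side3');cap('top','top3')
s=r.sense();p,R=np.array(s['tcp_pos']),np.array(s['ee_rot']);print(s['time_s'],p,s['gripper_width'],s['gripper_force'])
RT=Rd(172.9,15)
f=np.array([-.0042,.0011,.137]);F=p+R@f
print('foot',F,'upst',(F-OU)@XU,(F-OU)@YU,'tilt',np.degrees(np.arccos(-R[2,2])),(R.T@RT))
tgt=OU+XU*-.032+np.array([0,0,.006]); pT=tgt-RT@f
step(p,R,pT+[0,0,.05],RT)
step(pT+[0,0,.05],RT,pT,RT)
E
python3 - <<'E'
import cv2,numpy as np
a=cv2.imread('pics/side3.png');b=cv2.imread('pics/top3.png')
cv2.imwrite('pics/v3.png',np.hstack([a[40:340,120:520],b[30:330,160:560]]))
E
```

```text
6.85 [ 0.6332 -0.132   0.2688] 0.11488388548044462 29.925431236624718
foot [ 0.5957 -0.1238  0.1372] upst -0.03622800290699241 -0.003689169351281382 tilt 15.73422247911016 [[ 1.      0.0052 -0.005 ]
 [-0.0053  0.9999 -0.0127]
 [ 0.005   0.0128  0.9999]]
shift mm [ -3.5 -24.3  77. ] rot [ 0.013 -0.005 -0.005]
shift mm [ -0.  -12.9  48.3] rot [0. 0. 0.]
```

View pics/v3.png

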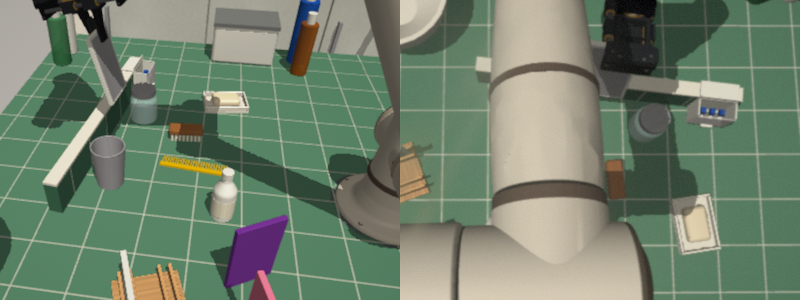

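The picture (side view left half, top view right half) shows the mirror leaning back at about (105,65), just in front of the wall and between the tumbler (108,162) and the jar (143,105). Next I lower it.

Emit:
servo_tool([
  [[1,-1,-5,12,0.003,-0.001,-0.001],[1,-2,-10,30,0.006,-0.002,-0.002],[1,-3,-15,48,0.01,-0.004,-0.004],[1,-3,-20,65,0.013,-0.005,-0.005],[1,-3,-24,77,0.013,-0.005,-0.005]],
])

```text
time_s: 7.35
tcp_pos: [0.6345, -0.1272, 0.1896]
ee_rot: [[-0.119, -0.96, -0.254], [-0.993, 0.115, 0.031], [-0.0, 0.256, -0.967]]
wrist_force: [0.5, 0.8, -2.4]
gripper_width: 0.114
gripper_force: 29.9
```

Emit:
servo_tool([
  [[1,0,-3,11,0,0,0],[1,0,-6,22,0,0,0],[1,0,-9,33,0,0,0],[1,0,-11,42,0,0,0],[1,0,-12,46,0,0,0]],
])

```text
time_s: 7.85
tcp_pos: [0.6352, -0.1284, 0.1423]
ee_rot: [[-0.121, -0.96, -0.254], [-0.993, 0.117, 0.03], [0.0, 0.255, -0.967]]
wrist_force: [0.3, 0.3, -1.4]
gripper_width: 0.111
gripper_force: 29.9
```

Run:
```python
from h import *
cap('side','side4')
s=r.sense();p,R=np.array(s['tcp_pos']),np.array(s['ee_rot']);print(s['time_s'],p,s['wrist_force'])
f=np.array([-.0042,.0011,.137]);F=p+R@f
print('foot',F,'upst',(F-OU)@XU,(F-OU)@YU,'tilt',np.degrees(np.arccos(-R[2,2])))
a=cv2.imread('pics/side4.png')[60:260,150:350];cv2.imwrite('pics/v4.png',cv2.resize(a,None,fx=2.8,fy=2.8,interpolation=2))
```

```text
7.9 [ 0.6352 -0.1284  0.1421] [-0.1512 -0.2068 -3.071 ]
foot [ 0.5998 -0.1199  0.0099] upst -0.03259981771808051 0.0006634346959588387 tilt 14.818471974572148
```

View pics/v4.png

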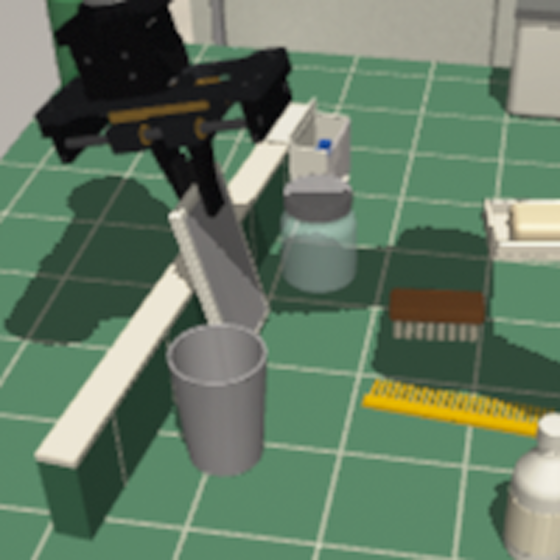

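The crop shows the mirror at (215,260) hanging in front of the wall, square to it and clear of the tumbler and jar, with its foot about 10 mm up. I'll creep down to contact.

Emit:
servo_tool([
  [[1,0,-0.5,2,0,0,0],[1,0,-1,3.5,0,0,0],[1,0,-1.3,5,0,0,0],[1,0,-1.6,6,0,0,0],[1,0,-1.8,7,0,0,0]],
])

```text
time_s: 8.4
tcp_pos: [0.6357, -0.1285, 0.1364]
ee_rot: [[-0.12, -0.96, -0.252], [-0.993, 0.117, 0.03], [0.0, 0.253, -0.967]]
wrist_force: [1.0, -0.0, -2.2]
gripper_width: 0.112
gripper_force: 29.9
```

Emit:
servo_tool([
  [[1,0,-0.2,0.5,0,0,0],[1,0,-0.3,1,0,0,0],[1,0,-0.4,1.5,0,0,0],[1,0,-0.5,2,0,0,0],[1,0,-0.5,2,0,0,0]],
])

```text
time_s: 8.9
tcp_pos: [0.6356, -0.1285, 0.1342]
ee_rot: [[-0.121, -0.96, -0.252], [-0.993, 0.117, 0.03], [0.0, 0.254, -0.967]]
wrist_force: [0.4, 0.3, -2.4]
gripper_width: 0.11
gripper_force: 29.9
```

Emit:
servo_tool([
  [[1,0,-0.2,0.5,0,0,0],[1,0,-0.3,1,0,0,0],[1,0,-0.4,1.5,0,0,0],[1,0,-0.5,2,0,0,0],[1,0,-0.5,2,0,0,0]],
])

```text
time_s: 9.4
tcp_pos: [0.6361, -0.1285, 0.1335]
ee_rot: [[-0.12, -0.961, -0.251], [-0.993, 0.116, 0.03], [0.001, 0.252, -0.968]]
wrist_force: [-0.0, 0.8, 5.3]
gripper_width: 0.112
gripper_force: 30.0
```

Emit:
servo_tool([
  [[1,0,-0.1,0.4,0,0,0],[1,0,-0.2,0.8,0,0,0],[1,0,-0.3,1,0,0,0],[1,0,-0.3,1,0,0,0],[1,0,-0.3,1,0,0,0]],
])

```text
time_s: 9.9
tcp_pos: [0.6363, -0.1286, 0.1335]
ee_rot: [[-0.12, -0.961, -0.25], [-0.993, 0.116, 0.029], [0.001, 0.252, -0.968]]
wrist_force: [0.4, 1.1, 8.5]
gripper_width: 0.114
gripper_force: 30.0
```

Contact with the ledge. Next I ease the load off and slide back until it touches the upstand.

Emit:
servo_tool([
  [[1,0,-0.8,-1,0,0,0],[1,0,-1.8,-1.4,0,0,0],[1,0,-2.8,-1.7,0,0,0],[1,0,-3.5,-1.9,0,0,0],[1,0,-3.9,-2,0,0,0]],
])

```text
time_s: 10.4
tcp_pos: [0.6385, -0.1289, 0.1329]
ee_rot: [[-0.12, -0.959, -0.256], [-0.993, 0.116, 0.03], [0.001, 0.258, -0.966]]
wrist_force: [-1.9, 1.2, 6.3]
gripper_width: 0.112
gripper_force: 30.2
```

Emit:
servo_tool([
  [[1,0,-0.5,-0.1,0,0,0],[1,0,-1,-0.2,0,0,0],[1,0,-1.5,-0.4,0,0,0],[1,0,-2,-0.5,0,0,0],[1,0,-2,-0.5,0,0,0]],
])

```text
time_s: 10.9
tcp_pos: [0.6397, -0.129, 0.1326]
ee_rot: [[-0.12, -0.959, -0.258], [-0.993, 0.116, 0.031], [0.001, 0.26, -0.966]]
wrist_force: [-3.4, 1.0, 6.0]
gripper_width: 0.119
gripper_force: 30.5
```

Emit:
servo_tool([
  [[0.85,0,0,0,0,0,0],[0.8,0,0,0,0,0,0],[0.75,0,0,0,0,0,0],[0.7,0,0,0,0,0,0],[0.6,0,0,0,0,0,0]],
])

```text
time_s: 11.4
tcp_pos: [0.6419, -0.1293, 0.1318]
ee_rot: [[-0.121, -0.96, -0.252], [-0.993, 0.117, 0.03], [0.0, 0.254, -0.967]]
wrist_force: [0.1, 0.1, -0.4]
gripper_width: 0.324
gripper_force: 0.0
```

Emit:
servo_tool([
  [[0.5,0,0,0,0,0,0],[0.5,0,0,0,0,0,0],[0.5,0,0,0,0,0,0],[0.5,0,0,0,0,0,0],[0.5,0,0,0,0,0,0]],
])

```text
time_s: 11.9
tcp_pos: [0.642, -0.1292, 0.1322]
ee_rot: [[-0.12, -0.96, -0.252], [-0.993, 0.117, 0.03], [0.0, 0.254, -0.967]]
wrist_force: [0.5, -0.5, 0.8]
gripper_width: 0.5
gripper_force: 0.0
```

Run:
```python
from h import *
cap('side','side5')
s=r.sense();print(s['time_s'],s['tcp_pos'],s['wrist_force'],s['gripper_width'])
a=cv2.imread('pics/side5.png')[60:260,150:350];cv2.imwrite('pics/v5.png',cv2.resize(a,None,fx=2.8,fy=2.8,interpolation=2))
```

```text
11.95 [ 0.642  -0.1292  0.1321] [-1.0843 -0.536   0.1067] 0.4995573335534799
```

View pics/v5.png

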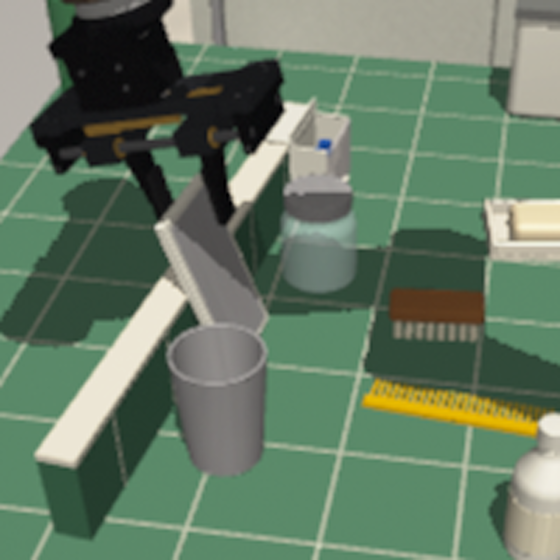

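The crop shows the mirror leaning on the upstand's top edge at (185,290) between the jar and tumbler, with the fingers open around it. Next I open fully and back out along the tool axis.

Emit:
servo_tool([
  [[0.3,0,0,0,0,0,0],[0.1,0,0,0,0,0,0],[0.1,0,0,0,0,0,0],[0.1,0,0,0,0,0,0],[0.1,0,0,0,0,0,0]],
])

```text
time_s: 12.45
tcp_pos: [0.642, -0.1292, 0.1321]
ee_rot: [[-0.12, -0.96, -0.252], [-0.993, 0.117, 0.03], [0.0, 0.254, -0.967]]
wrist_force: [-0.2, 1.2, 0.7]
gripper_width: 0.851
gripper_force: 0.0
```

Emit:
servo_tool([
  [[0.1,0,0,-10,0,0,0],[0.1,0,0,-30,0,0,0],[0.1,0,0,-55,0,0,0],[0.1,0,0,-85,0,0,0],[0.1,0,0,-110,0,0,0]],
])

```text
time_s: 12.95
tcp_pos: [0.6704, -0.1328, 0.2412]
ee_rot: [[-0.12, -0.961, -0.25], [-0.993, 0.117, 0.029], [0.001, 0.251, -0.968]]
wrist_force: [0.5, 0.1, 0.7]
gripper_width: 0.9
gripper_force: 0.0
```

Emit:
servo_tool([
  [[0.1,0,10,-10,0,0,0],[0.1,0,20,-20,0,0,0],[0.1,0,30,-30,0,0,0],[0.1,0,30,-30,0,0,0],[0.1,0,30,-30,0,0,0]],
])

```text
time_s: 13.45
tcp_pos: [0.6479, -0.1298, 0.2752]
ee_rot: [[-0.12, -0.96, -0.252], [-0.993, 0.117, 0.031], [0.0, 0.254, -0.967]]
wrist_force: [-0.0, -0.1, -0.3]
gripper_width: 0.899
gripper_force: 0.0
```

Run:
```python
from h import *
cap('side','side6')
s=r.sense();print(s['time_s'],s['tcp_pos'],s['wrist_force'],s['gripper_width'])
a=cv2.imread('pics/side6.png')[60:260,150:350];cv2.imwrite('pics/v6.png',cv2.resize(a,None,fx=2.8,fy=2.8,interpolation=2))
```

```text
13.5 [ 0.6479 -0.1298  0.2745] [-0.1855  0.3169 -0.213 ] 0.8999141990551366
```

View pics/v6.png

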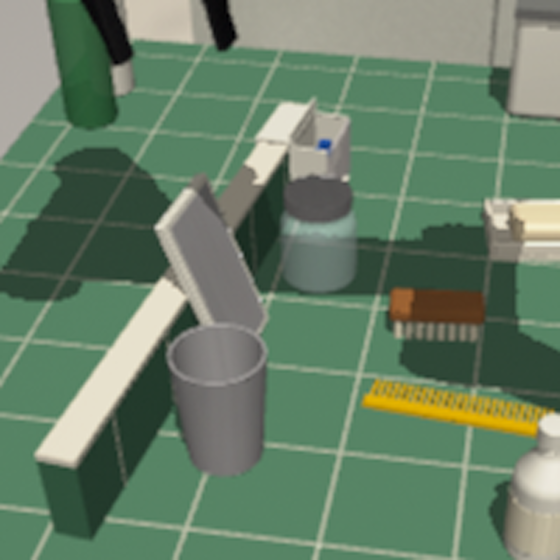

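The crop shows the mirror free-standing, leaning on the wall, with its top edge from (158,230) to (203,178) and the gripper well clear. One quick check of tilt and centring.

Run:
```python
from h import *
S=load('side6')
f=lambda u,v:(150+u/2.8-.3,60+v/2.8-.3)
for h in(.146,.142,.138):
    P=[onz(S,*f(*q),h) for q in((160,230),(201,180))]
    L=[((p-OU)@XU,(p-OU)@YU) for p in P]; print(h,np.round(L,4), 'yaw',np.degrees(np.arctan2(L[0][0]-L[1][0],L[0][1]-L[1][1])))
b=onz(S,*f(262,328),.0);print('foot near corner',(b-OU)@XU,(b-OU)@YU)
```

```text
0.146 [[ 0.0142  0.053 ]
 [ 0.0122 -0.0279]] yaw 1.408237306187244
0.142 [[ 0.0171  0.0472]
 [ 0.0151 -0.0344]] yaw 1.4082373061872675
0.138 [[ 0.0201  0.0414]
 [ 0.0181 -0.0409]] yaw 1.408237306187301
foot near corner -0.03228469395522691 -0.032039839169865525
```

```bash
python3 -c "
from station import r
print(r.finish_job())"
```

```text
the job is handed in; nothing more can be done
None
```

The tall mirror is out of the rack and leaning back about 19° against the upstand, about 6 mm from the middle of the gap and square to within about 2°; tumbler and jar were never touched, and I handed the job in at about 13.5 s with no verdict returned.

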